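# Fold back the headset box's dust cover and hang the headset on the rail

## Task

Get the spare headset out ready for the shift: push the two-panel folding dust cover of the headset box back until its panels stand folded flat against each other, and leave it folded. Then lift the headset out by its headband and hang it astride the bench rail, an ear cup on each side of the bar, setting it down on the bar rather than dropping it. Leave the headset that already hangs there, and the other things on the bench, where they are.

Things in the scene. Friction and masses are not known exactly. Their poses are not given: they have to be found in the camera images.
- box: headset box: open-topped grey steel box fixed to the bench, 236 (its x) x 226 (its y) x 160 mm high, walls and floor 5 mm, side rims topped by cover tracks up to 171 mm. Origin: centre of its underside. Covered by an aluminium dust cover of two hinged panels that folds back towards its +x wall. A 50 mm high divider at x = +45 mm parts off a spares bay; the headset stands in front of it (-x).
- rear_panel (a joint): angle of the rear panel above level, rad: 0 = closed flat, 1.571 = folded, both panels upright and flat together on the +x rim (stop). Starts as a low tent (0.2 to 0.6). The front panel slopes down from the ridge by the same angle: lead edge 220 mm x cos(angle) before the hinge. Friction keeps it where it is left; about 3 to 8 N on the lead edge pushes it back, less as it rises.
- box_hinge (a point): middle of the line where the rear cover panel is hinged to the box's +x rim, 165 mm above the bench, at box x = +110 mm; its axes are the box's. Each panel is 110 mm long, 200 mm wide (along y), 6 mm thick.
- ridge (a point): middle of the hinge line (on the undersides) between the rear panel's free edge and the front panel; 110 mm above point box_hinge when folded
- lead_edge (a point): middle of the front panel's free lower edge (underside), 165 mm above the bench; pins at its ends run in straight tracks along the side rims. Pushing it along the box's +x folds the cover. A black pull bar, 120 mm long (y), 8 mm thick, 14 mm high, stands on the panel's outer face along this edge.
- headset: the headset to hang: black, rigid, wireless, about 0.16 kg, 151 mm tall, 150 mm over the ear cups. Origin: between the cups, level with their undersides; z up, y from cup to cup. Stands on its cups (50 mm wide in x, 58 high, 84 apart inside) on the box floor. Crown cushion: z = 131 to 151 mm, 30 mm wide (x), 70 mm long (y); grip it from above across its width. Open beneath for the bar.
- headset_crown (a point): underside of the middle of the headset's crown cushion, 131 mm above its origin; it rests on the bar when hung; axes as the headset's
- rail: hanging rail fixed to the bench: round steel bar 14 mm in diameter along the rail's y, 380 mm long, on a post at each end; bar axis 148 mm above the bench. Origin: on the bench below the bar's middle
- rail_mid (a point): middle of the bar's axis, 148 mm above the bench; axes as the rail's (y along the bar)
- other_headset: an identical headset that already hangs on the rail (bystander; leave alone); origin and axes as for the headset, its crown 131 mm above its origin
- spool: bystander: aluminium solder spool, 54 mm diameter, 45 mm high, standing; origin under its centre
- flux_bottle: bystander: white bottle, 44 mm diameter, 100 mm high; origin under its centre
- parts_bin: bystander: yellow open parts bin 80 x 75 x 45 mm; origin under its centre

How it is judged:
On the way, in this order (a step that is already met when the one before it is completed fails the run):
1. the cover is folded: its panels flat against each other (rear panel past 1.53 rad) while the headset still stands in the box (value of joint rear_panel above 1.53 rad and z of headset in the frame of box below 0.03 m and horizontal distance between headset and box below 0.1 m), for 0.2 s.
2. the headset is lifted clear out of the box, held by the fingers (height (world z) of headset above 0.165 m and contact force between headset and the fingers above 0.3 N), for 0.1 s.
At the end, for the whole second after the job is handed in: Cover still folded (rear panel past 1.53 rad). Headset at most swaying (150 mm/s), crown on the bar: middle of its underside within 25 mm sideways of the bar's line, -12 to 15 mm above its axis, within 175 mm of its middle; tilt under 0.45 rad, cup-to-cup line within 0.6 rad of square to the bar (value of joint rear_panel above 1.53 rad and x of headset_crown in the frame of rail_mid between -0.025 and 0.025 m and y of headset_crown in the frame of rail_mid between -0.175 and 0.175 m and z of headset_crown in the frame of rail_mid between -0.012 and 0.015 m and angle between headset's own z axis and vertical below 0.45 rad and angle between the y axis of headset and the x axis of rail, either way round below 0.6 rad and contact force between headset and rail above 0.4 N and linear speed of headset below 0.15 m/s); the robot touches nothing.
It fails at once if the headset is dropped (moves faster than 0.7 m/s while the fingers do not touch it) (contact force between headset and the fingers below 0.01 N and linear speed of headset above 0.7 m/s).
It fails at once if the other headset is shifted by more than 40 mm or knocked off (distance of other_headset from where it was at the start of the episode above 0.04 m).
It fails at once if a bystander on the bench is moved by more than 30 mm (distance of any of spool, flux_bottle, parts_bin from where it was at the start of the episode above 0.03 m).
It also fails if it takes over 64 s, if anything falls off the work surface, if the arm or the gripper's body presses on something with over 40 N, if the wrist force passes 120 N, or if a joint passes its speed limit or range.

## Robot

A 7-joint arm with a two-finger parallel gripper is mounted at the origin on the work surface. World frame = base frame: x ahead of the robot, y to its left, z up, the work surface at z = 0. Lengths are in m, angles in rad, forces in N, time in s.
With the tool pointing down it reaches from about 0.425 to 0.875 m from the base axis. Payload 8.4 kg.
Tool frame: the origin (TCP) lies midway between the tips of the shut fingers; the grasp point (between the pads) lies 19 mm behind it (manip.grip_depth is the distance from the TCP to the grasp point, in m); z points along the fingers, y is the line along which they close (so a half turn about z gives the same grasp; the last joint's range is limited). The gripper opens to 85 mm and grips with 20 to 120 N. Pads are 22 mm wide; open, the fingers measure 114 mm over their backs; the gripper's body (76 mm by 85 mm) begins 54 mm behind the grasp point. The pads swing forward as they close: fully open they stand 13 mm farther back than shut.
Start: joints at [1.094, 0.333, 0.04, 1.465, -0.013, 1.343, -0.059], TCP at [0.24, -0.604, 0.231] pointing down, gripper open.
Joint ranges: [-2.58, 2.58], [-0.38, 2.09], [-1.3, 1.39], [0.25, 2.4], [-1.5, 4.64], [0.08, 2.09], [-2.65, 2.65]. Speed limits (rad/s): [2.22, 2.22, 2.79, 2.79, 3.14, 3.14, 3.14].

## Interface

Orientations are given as a unit quaternion [w, x, y, z].
In Python, from rig import readout, viewer, manip gives the robot as it stands.
- The arm moves only by the tool move_arm, never from a script. Its argument "motion" is a list of rows, each an object with "delta_rot": the turn, a rotation vector about the tool's x, y, z each as a share of 1.5 rad, from -1 to 1, a list of three; "translation": the shift along the tool's x, y, z each as a share of 400 mm, from -1 to 1, a list of three; "claw": the gripper's target within -1 to 1 (fully open at 1, half-way at 0, shut at -1). In form: [{"delta_rot": [wx, wy, wz], "translation": [dx, dy, dz], "claw": claw}, ...]. A call has 1 to 20 rows; each row is the pose to reach, as a shift and turn from the pose commanded when the call began, along the tool's axes at that moment; what a row does not reach only later rows make up. A row lasts 1/8 s, in which the tool goes at most 62.5 mm and 10.7 degrees, less where a joint would pass 70% of its speed; a pose out of reach is approached as far as the arm can. A call with a number of a shift or a turn outside -1 to 1 is refused whole. A call with a gripper value outside its range is refused whole. The fingers move at their own pace and stop on an object; "squeeze" is the grip in N (left out, the last holds). Time passes only in rows, so rows that repeat a pose let the fingers close. It gives the time, the measured TCP pose, the force, the opening and the grip force at its end, in the units of the state.
- readout.read_state(): the state, without advancing time (a new reading comes with each control period).
- viewer.get_image(name): name is "scene" or "side" or "wrist"; returns (picture, depth): 384x512x3 uint8, red, green, blue; 384x512 float32, m along the optical axis (not along the pixel's ray), 0 where there is no reading.
- viewer.camera_model(name): a dict with "K" (3x3 intrinsics, pixels), "R" (3x3) and "t" (3): a world point X has camera coordinates R X + t; the wrist camera has in their place "hand_eye" (4x4, takes a point from camera to tool coordinates, whose origin is the TCP and whose axes are the flange's). Camera axes: x right, y down, z forward; pixel columns grow to the right and rows downward; lengths in m; the calibration is good to about 2 mm. A picture is of the moment at which its call begins: read the wrist's pose just before it. camera_model takes no time and is no camera call.
- manip.sign_off(): hands the job in; it is judged then, once.
The state is a dict: "time_s": time; "joint_positions": joint angles; "dq": joint speeds; "tau": joint torques, N m; "tcp_pos": TCP position; "ee_rot": TCP orientation; "force": force on the tool from outside, world axes, zero at the start; "wrist_torque": the same for the moment, N m; "width": finger opening in m; "grip_force": force on a finger pad.
Only numpy, scipy, OpenCV 4.12 (cv2) and the standard library are available. Lean on these libraries where they do the work, as an engineer would, in place of code of your own. Each camera call takes 0.05 s, during which the arm holds its last target. There are 200 camera calls.

## Working session

There is one attempt and no reset: what is moved stays moved. The work goes in short steps, Python scripts to look and compute and a tool call to move; the robot and the scene stay as the last step left them, time stands still between calls to the robot, and variables do not carry over. Pictures are saved under pics/ and viewed, at most 12 in all, crops included, and the job is handed in when it is done.

Besides the shell and the picture viewer there is one more tool, called after "Call:" as name(argument=value, ...), one argument or row to a line, values as JSON. move_arm: Moves the arm, as the interface text tells. Its arguments: {"type":"object","properties":{"motion":{"type":"array","items":{"type":"object","properties":{"delta_rot":{"type":"array","items":{"type":"number"}},"translation":{"type":"array","items":{"type":"number"}},"claw":{"type":"number"}}}},"squeeze":{"type":"number"}},"required":["motion"]}

```bash
mkdir -p pics; ls; cat > h.py <<'E'
import numpy as np, cv2
from rig import readout, viewer, manip
def snap(n,f):
    s=readout.read_state(); im,d=viewer.get_image(n); cv2.imwrite(f'pics/{f}.png',im[:,:,::-1]); np.save(f'pics/{f}.npy',d); return s,im,d
def cloud(n,d):
    m=viewer.camera_model(n);K=np.array(m['K']);v,u=np.mgrid[:384,:512]
    c=np.stack([(u-K[0,2])/K[0,0]*d,(v-K[1,2])/K[1,1]*d,d],-1)
    return (c-np.array(m['t']))@np.array(m['R'])
E
python3 - <<'E'
from h import *
s,a,d=snap('scene','s0');_,b,e=snap('side','d0')
np.save('pics/s0w.npy',cloud('scene',d));np.save('pics/d0w.npy',cloud('side',e))
print(s['tcp_pos'],s['ee_rot'],manip.grip_depth,s['time_s'])
for n in('scene','side'):
  m=viewer.camera_model(n);print(n,-np.array(m['R']).T@m['t'],np.array(m['R'])[2])
E
```

```text
pics
[ 0.23958059 -0.60376962  0.23042504] [-7.68992850e-04  9.82212575e-01  1.87770680e-01 -1.96397388e-04] 0.0187 0.0
scene [0.9579635  0.43458261 1.01907865] [-0.30014444 -0.40364161 -0.86428396]
side [0.15856189 0.54485175 0.81183872] [ 0.4778305  -0.5614443  -0.67561698]
```

View pics/s0.png

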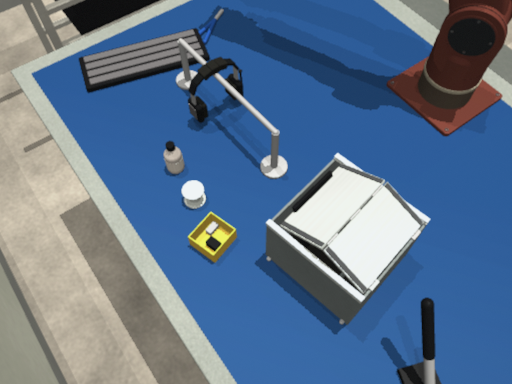

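View pics/d0.png

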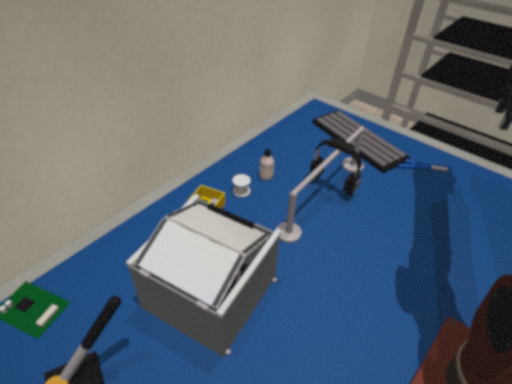

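```bash
python3 - <<'E'
from h import *
P=np.load('pics/s0w.npy');Q=np.load('pics/d0w.npy')
def p(A,l):
  for u,v in l: print((u,v),np.round(np.nanmedian(A[v-1:v+2,u-1:u+2].reshape(-1,3),0),3))
print('scene');p(P,[(182,42),(275,131),(230,90),(173,150),(193,188),(212,238),(325,246),(385,188),(300,232),(350,172),(372,284),(418,225),(270,228),(338,163),(424,219),(350,305)])
print('side');p(Q,[(133,263),(195,196),(278,232),(216,305),(237,216)])
# top view 1mm/px
allp=np.concatenate([P.reshape(-1,3),Q.reshape(-1,3)]);
cols=np.concatenate([cv2.imread('pics/s0.png').reshape(-1,3),cv2.imread('pics/d0.png').reshape(-1,3)])
print(allp[:,0].min(),allp[:,0].max())
k=(allp[:,2]>.01)&(allp[:,2]<.4);a=allp[k];c=cols[k];o=np.argsort(a[:,2]);a=a[o];c=c[o]
im=np.zeros((600,800,3),np.uint8)
# px u = (0.5 - y)*800/1.2 ; v=(0.95-x)*...
S=800
u=((.5-a[:,1])*S).astype(int);v=((.9-a[:,0])*S).astype(int)
g=(u>=0)&(u<799)&(v>=0)&(v<599)
for du in(0,1):
  for dv in(0,1): im[np.clip(v[g]+dv,0,599),u[g]+du]=c[g]
cv2.imwrite('pics/top.png',im)
E
```

```text
scene
(182, 42) [ 0.563 -0.446  0.155]
(275, 131) [ 0.542 -0.077  0.154]
(230, 90) [ 0.553 -0.24   0.152]
(173, 150) [ 0.739 -0.216  0.084]
(193, 188) [ 0.749 -0.121  0.046]
(212, 238) [0.781 0.005 0.026]
(325, 246) [0.581 0.17  0.008]
(385, 188) [0.479 0.197 0.21 ]
(300, 232) [0.668 0.166 0.192]
(350, 172) [0.495 0.118 0.183]
(372, 284) [0.617 0.32  0.165]
(418, 225) [0.463 0.286 0.172]
(270, 228) [0.698 0.112 0.154]
(338, 163) [0.48  0.071 0.147]
(424, 219) [0.443 0.283 0.171]
(350, 305) [0.658 0.319 0.109]
side
(133, 263) [0.649 0.325 0.161]
(195, 196) [0.696 0.108 0.168]
(278, 232) [0.478 0.066 0.169]
(216, 305) [0.451 0.285 0.173]
(237, 216) [0.567 0.101 0.183]
-1.3852634064678748 1.3745867826347957
```

View pics/top.png

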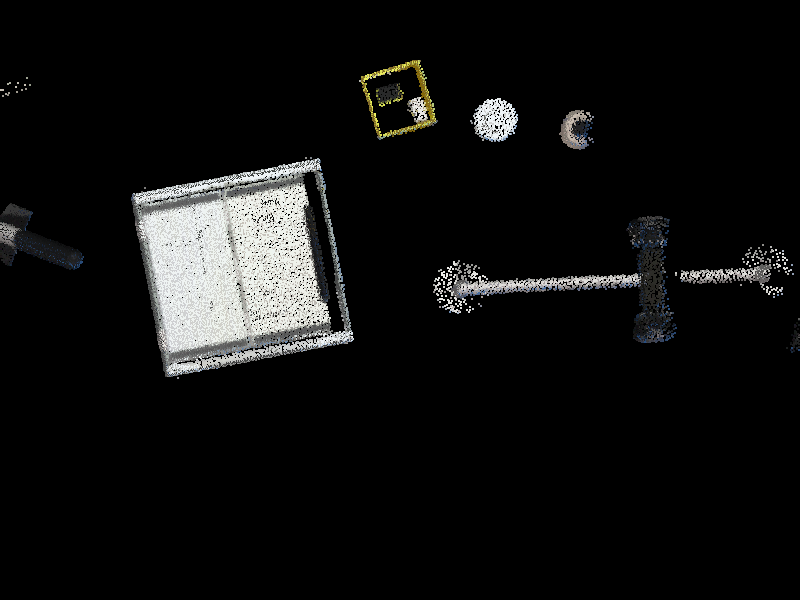

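```bash
cat >> h.py <<'E'
from scipy.spatial.transform import Rotation as Rn
C=np.array([.5647,.1964,0]); EX=np.array([-.1833,.9831,0]); EX/=np.linalg.norm(EX); Z=np.array([0,0,1.]); EY=np.cross(Z,EX)
def rot(s=None):
    q=np.array((s or readout.read_state())['ee_rot']); return Rn.from_quat(q[[1,2,3,0]])
def R_from(xdir,zdir):
    z=zdir/np.linalg.norm(zdir); x=xdir-z*(xdir@z); x/=np.linalg.norm(x)
    return Rn.from_matrix(np.stack([x,np.cross(z,x),z],1))
def go(pos,R=None,base=None,baseR=None):
    s=readout.read_state(); p=np.array(s['tcp_pos']) if base is None else base; r=rot(s) if baseR is None else baseR
    R=R or r
    print('tr',np.round(r.inv().apply(pos-p)/.4,3).tolist(),'rot',np.round((r.inv()*R).as_rotvec()/1.5,3).tolist())
def tilt(t): return R_from(EX,np.sin(t)*EX-np.cos(t)*Z)
def bx(x,y,z): return C+x*EX+y*EY+z*Z
E
python3 - <<'E'
from h import *
s=readout.read_state();p=np.array(s['tcp_pos'])
R=tilt(np.radians(20)); st=bx(-.145,0,.185)
mid=(p+st)/2; mid[2]=.33
go(mid,R); r0=rot()
e=(r0.inv()*R).as_rotvec()
go(st,R,base=mid,baseR=R); print(st,mid)
go(bx(-.145,0,.165),R,base=mid,baseR=R)
E
```

```text
tr [0.712, -0.602, -0.248] rot [0.159, 0.194, -0.908]
tr [0.56, 0.583, 0.589] rot [0.0, 0.0, 0.0]
[0.59127738 0.05385652 0.185     ] [ 0.41543642 -0.27496696  0.33      ]
tr [0.543, 0.583, 0.636] rot [0.0, 0.0, 0.0]
```

Call:
move_arm(
  motion=[
    {"delta_rot": [0,0,0],"translation": [0,0,-0.25],"claw": -1},
    {"delta_rot": [0,0,0],"translation": [0,0,-0.25],"claw": -1},
    {"delta_rot": [0.159,0.194,-0.908],"translation": [0.712,-0.602,-0.248],"claw": -1},
    {"delta_rot": [0.159,0.194,-0.908],"translation": [0.712,-0.602,-0.248],"claw": -1},
    {"delta_rot": [0.159,0.194,-0.908],"translation": [0.712,-0.602,-0.248],"claw": -1},
    {"delta_rot": [0.159,0.194,-0.908],"translation": [0.712,-0.602,-0.248],"claw": -1},
    {"delta_rot": [0.159,0.194,-0.908],"translation": [0.712,-0.602,-0.248],"claw": -1},
    {"delta_rot": [0.159,0.194,-0.908],"translation": [0.712,-0.602,-0.248],"claw": -1},
    {"delta_rot": [0.159,0.194,-0.908],"translation": [0.712,-0.602,-0.248],"claw": -1},
    {"delta_rot": [0.159,0.194,-0.908],"translation": [0.712,-0.602,-0.248],"claw": -1},
    {"delta_rot": [0.159,0.194,-0.908],"translation": [0.712,-0.602,-0.248],"claw": -1},
    {"delta_rot": [0.159,0.194,-0.908],"translation": [0.712,-0.602,-0.248],"claw": -1},
  ],
)

```text
time_s: 1.6
tcp_pos: [0.4155, -0.2753, 0.3304]
ee_rot: [-0.133, 0.631, 0.757, 0.111]
force: [-0.3, 0.0, 0.3]
width: -0.0002
grip_force: 0.0
```

```bash
python3 - <<'E'
from h import *
s=readout.read_state();print(s['tcp_pos'],s['joint_positions'],s['width'],s['force'])
go(bx(-.145,0,.185),tilt(np.radians(20)))
E
```

```text
[ 0.4155439  -0.27532293  0.33042152] [ 0.90119223  0.20081112 -0.28434938  1.48008918 -0.18637311  1.71781102
  0.79220959] -0.00020297899864083586 [-0.30637981  0.01576852  0.2628879 ]
tr [0.563, 0.58, 0.59] rot [0.001, 0.001, -0.002]
```

Call:
move_arm(
  motion=[
    {"delta_rot": [0,0,0],"translation": [0.56,0.58,0.59],"claw": -1},
    {"delta_rot": [0,0,0],"translation": [0.56,0.58,0.59],"claw": -1},
    {"delta_rot": [0,0,0],"translation": [0.56,0.58,0.59],"claw": -1},
    {"delta_rot": [0,0,0],"translation": [0.56,0.58,0.59],"claw": -1},
    {"delta_rot": [0,0,0],"translation": [0.56,0.58,0.59],"claw": -1},
    {"delta_rot": [0,0,0],"translation": [0.56,0.58,0.59],"claw": -1},
    {"delta_rot": [0,0,0],"translation": [0.56,0.58,0.59],"claw": -1},
    {"delta_rot": [0,0,0],"translation": [0.56,0.58,0.59],"claw": -1},
    {"delta_rot": [0,0,0],"translation": [0.56,0.58,0.59],"claw": -1},
  ],
)

```text
time_s: 2.72
tcp_pos: [0.5908, 0.0512, 0.1855]
ee_rot: [-0.132, 0.631, 0.757, 0.111]
force: [-0.4, 0.4, 0.1]
width: -0.0
grip_force: 0.0
```

```bash
python3 - <<'E'
from h import *
s,im,d=snap('side','d1')
cv2.imwrite('pics/d1c.png',cv2.resize(im[150:350,110:370,::-1],None,fx=3,fy=3))
print(s['tcp_pos'],s['joint_positions'],s['force'])
R=tilt(np.radians(20))
go(bx(-.145,0,.165),R);go(bx(-.08,0,.165),R);go(bx(.0,0,.165),R)
E
```

```text
[0.59080859 0.05123778 0.18549267] [ 0.45265648  0.35609395 -0.51306062  1.61373079 -0.17878839  1.26906069
  0.20172608] [-0.37897849  0.42588868  0.12394607]
tr [-0.011, 0.002, 0.051] rot [0.002, 0.002, -0.002]
tr [0.142, 0.002, 0.106] rot [0.002, 0.002, -0.002]
tr [0.33, 0.001, 0.174] rot [0.002, 0.002, -0.002]
```

View pics/d1c.png

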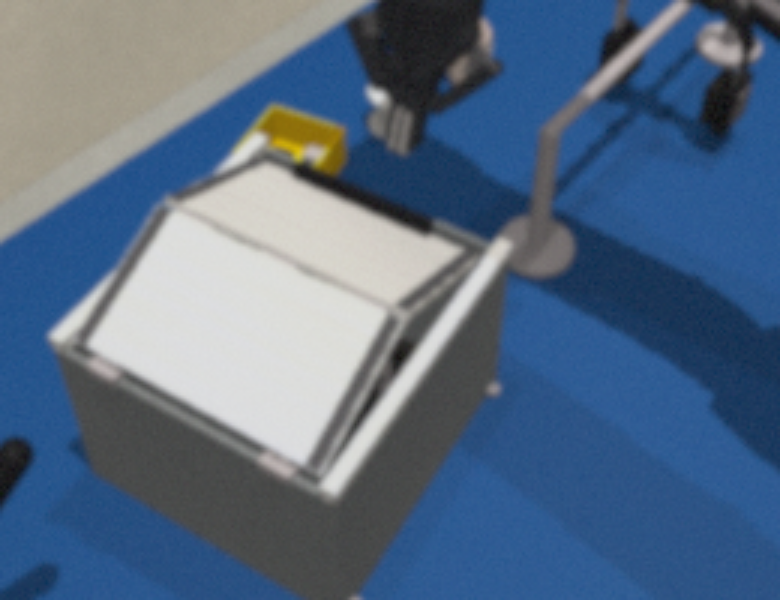

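Call:
move_arm(
  motion=[
    {"delta_rot": [0,0,0],"translation": [-0.01,0.002,0.051],"claw": -1},
    {"delta_rot": [0,0,0],"translation": [0.03,0.002,0.066],"claw": -1},
    {"delta_rot": [0,0,0],"translation": [0.06,0.002,0.077],"claw": -1},
    {"delta_rot": [0,0,0],"translation": [0.09,0.002,0.087],"claw": -1},
    {"delta_rot": [0,0,0],"translation": [0.12,0.002,0.098],"claw": -1},
    {"delta_rot": [0,0,0],"translation": [0.142,0.002,0.106],"claw": -1},
    {"delta_rot": [0,0,0],"translation": [0.165,0.002,0.114],"claw": -1},
    {"delta_rot": [0,0,0],"translation": [0.19,0.002,0.123],"claw": -1},
    {"delta_rot": [0,0,0],"translation": [0.215,0.002,0.132],"claw": -1},
    {"delta_rot": [0,0,0],"translation": [0.24,0.002,0.141],"claw": -1},
    {"delta_rot": [0,0,0],"translation": [0.265,0.002,0.15],"claw": -1},
    {"delta_rot": [0,0,0],"translation": [0.29,0.002,0.159],"claw": -1},
    {"delta_rot": [0,0,0],"translation": [0.315,0.002,0.168],"claw": -1},
  ],
)

```text
time_s: 4.4
tcp_pos: [0.5655, 0.1931, 0.1649]
ee_rot: [-0.133, 0.63, 0.757, 0.111]
force: [-0.4, -2.0, -1.4]
width: -0.0002
grip_force: 0.9
```

```bash
python3 - <<'E'
from h import *
s,im,d=snap('side','d2')
cv2.imwrite('pics/d2c.png',cv2.resize(im[130:350,110:370,::-1],None,fx=2,fy=2))
p=np.array(s['tcp_pos'])-C
print(p@EX,p@EY,p[2],s['joint_positions'],s['force'])
R=tilt(np.radians(20))
for x in(.04,.06,.07,.08,.085):go(bx(x,0,.165),R)
E
```

```text
-0.0033746321002815992 -0.00021935204914200763 0.16487372245150284 [ 0.28447782  0.3368082  -0.58217359  1.69500029 -0.18036694  1.13741003
 -0.01085068] [-0.40989004 -1.97664877 -1.42254374]
tr [0.097, 0.0, 0.036] rot [0.0, 0.0, 0.001]
tr [0.144, 0.0, 0.053] rot [0.0, 0.0, 0.001]
tr [0.168, 0.0, 0.061] rot [0.0, 0.0, 0.001]
tr [0.191, 0.0, 0.07] rot [0.0, 0.0, 0.001]
tr [0.203, 0.0, 0.074] rot [0.0, 0.0, 0.001]
```

View pics/d2c.png

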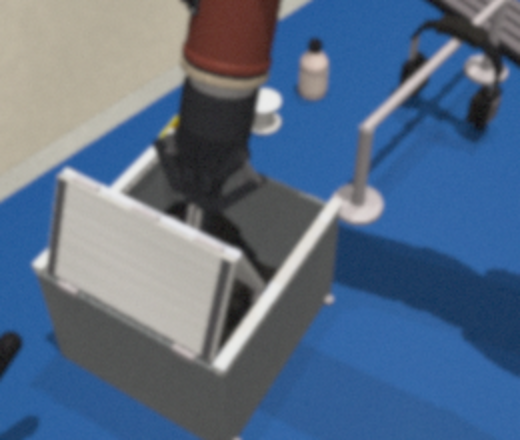

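The cover is rising well (ridge at about (150,215) in the crop), fingers behind the front panel. Continue pushing.

Call:
move_arm(
  motion=[
    {"delta_rot": [0,0,0],"translation": [0.03,0,0.011],"claw": -1},
    {"delta_rot": [0,0,0],"translation": [0.06,0,0.022],"claw": -1},
    {"delta_rot": [0,0,0],"translation": [0.09,0,0.033],"claw": -1},
    {"delta_rot": [0,0,0],"translation": [0.12,0,0.044],"claw": -1},
    {"delta_rot": [0,0,0],"translation": [0.144,0,0.053],"claw": -1},
    {"delta_rot": [0,0,0],"translation": [0.156,0,0.057],"claw": -1},
    {"delta_rot": [0,0,0],"translation": [0.168,0,0.061],"claw": -1},
  ],
)

```text
time_s: 5.32
tcp_pos: [0.5526, 0.2627, 0.1646]
ee_rot: [-0.133, 0.63, 0.757, 0.111]
force: [0.5, -1.0, -0.0]
width: 0.0001
grip_force: 0.4
```

Call:
move_arm(
  motion=[
    {"delta_rot": [0,0,0],"translation": [0.01,0,0.004],"claw": -1},
    {"delta_rot": [0,0,0],"translation": [0.015,0,0.006],"claw": -1},
    {"delta_rot": [0,0,0],"translation": [0.02,0,0.007],"claw": -1},
  ],
)

```text
time_s: 5.7
tcp_pos: [0.5511, 0.2708, 0.1648]
ee_rot: [-0.133, 0.63, 0.757, 0.111]
force: [-0.4, -1.3, 0.7]
width: -0.0001
grip_force: 0.4
```

```bash
python3 - <<'E'
from h import *
s,im,d=snap('side','d3')
cv2.imwrite('pics/d3c.png',cv2.resize(im[130:350,110:370,::-1],None,fx=2,fy=2))
p=np.array(s['tcp_pos'])-C
print(p@EX,p@EY,p[2],s['force'])
W=cloud('side',d);q=W-C;b=np.stack([q@EX,q@EY,W[...,2]],-1)
m=(abs(b[...,1])<.09)&(b[...,0]>.06)&(b[...,0]<.17)&(b[...,2]>.18)&(b[...,2]<.3)
k=b[m];print(len(k))
for z in np.arange(.18,.3,.01):
  t=k[abs(k[:,2]-z)<.005];
  if len(t):print(round(z,3),len(t),np.round(np.percentile(t[:,0],[5,50,95]),4))
E
```

```text
0.07566785344743088 -0.000316632374791598 0.1647703911628222 [-0.44836628 -1.26738596  0.67520249]
3407
0.18 109 [0.1155 0.1166 0.1176]
0.19 221 [0.1156 0.1165 0.1175]
0.2 228 [0.1153 0.1162 0.1173]
0.21 242 [0.1146 0.116  0.1169]
0.22 361 [0.0661 0.1155 0.1168]
0.23 373 [0.0634 0.1151 0.1163]
0.24 396 [0.0611 0.1148 0.1162]
0.25 324 [0.0623 0.1149 0.1161]
0.26 326 [0.0617 0.1148 0.1158]
0.27 677 [0.103  0.1121 0.1155]
0.28 116 [0.1072 0.1094 0.1115]
0.29 3 [0.0607 0.061  0.0616]
```

Call:
move_arm(
  motion=[
    {"delta_rot": [0,0,0],"translation": [0.006,0,0.002],"claw": -1},
    {"delta_rot": [0,0,0],"translation": [0.01,0,0.004],"claw": -1},
    {"delta_rot": [0,0,0],"translation": [0.014,0,0.005],"claw": -1},
  ],
)

```text
time_s: 6.12
tcp_pos: [0.5503, 0.2756, 0.1646]
ee_rot: [-0.132, 0.63, 0.757, 0.11]
force: [0.3, -8.8, 1.9]
width: 0.0004
grip_force: 4.1
```

Call:
move_arm(
  motion=[
    {"delta_rot": [0,0,0],"translation": [0.006,0,0.002],"claw": -1},
    {"delta_rot": [0,0,0],"translation": [0.012,0,0.004],"claw": -1},
  ],
)

```text
time_s: 6.38
tcp_pos: [0.5505, 0.2763, 0.1644]
ee_rot: [-0.13, 0.631, 0.757, 0.108]
force: [-3.9, -26.2, 11.3]
width: -0.0001
grip_force: 12.5
```

Call:
move_arm(
  motion=[
    {"delta_rot": [0,0,0],"translation": [-0.02,0,-0.007],"claw": -1},
    {"delta_rot": [0,0,0],"translation": [-0.12,0,-0.044],"claw": -1},
    {"delta_rot": [0,0,0],"translation": [-0.19,0,-0.07],"claw": -1},
    {"delta_rot": [0,0,0],"translation": [-0.25,0,-0.35],"claw": 1},
    {"delta_rot": [0,0,0],"translation": [-0.35,0,-0.6],"claw": 1},
    {"delta_rot": [0,0,0],"translation": [-0.35,0,-0.6],"claw": 1},
    {"delta_rot": [0,0,0],"translation": [-0.35,0,-0.6],"claw": 1},
    {"delta_rot": [0,0,0],"translation": [-0.35,0,-0.6],"claw": 1},
    {"delta_rot": [0,0,0],"translation": [-0.35,0,-0.6],"claw": 1},
  ],
)

```text
time_s: 7.5
tcp_pos: [0.5875, 0.0731, 0.3422]
ee_rot: [-0.133, 0.629, 0.758, 0.111]
force: [-0.4, 0.6, -0.1]
width: 0.0853
grip_force: 0.0
```

```bash
python3 - <<'E'
from h import *
s,a,d=snap('scene','s4');_,b,e=snap('side','d4')
P=cloud('scene',d);Q=cloud('side',e);np.save('pics/s4w',P);np.save('pics/d4w',Q)
print(s['tcp_pos'],s['joint_positions'])
allp=np.concatenate([P.reshape(-1,3),Q.reshape(-1,3)])
cols=np.concatenate([a.reshape(-1,3),b.reshape(-1,3)])[:,::-1]
q=allp-C;bb=np.stack([q@EX,q@EY,allp[:,2]],-1)
m=(abs(bb[:,1])<.09)&(bb[:,0]>.08)&(bb[:,0]<.17)&(bb[:,2]>.18)&(bb[:,2]<.3);k=bb[m]
for z in np.arange(.18,.3,.02):
  t=k[(abs(k[:,2]-z)<.005)&(k[:,0]>.11)]
  if len(t):print(round(z,3),len(t),np.round(np.median(t[:,0]),4))
# box-frame top view 3px/mm, colour by height
S=2500;im=np.zeros((600,600,3),np.uint8)
m=(abs(bb[:,0])<.118)&(abs(bb[:,1])<.118)&(bb[:,2]>.02)&(bb[:,2]<.2);k=bb[m];c=np.clip((k[:,2]-.02)/.16*255,0,255).astype(np.uint8)
o=np.argsort(k[:,2]);k=k[o];c=cv2.applyColorMap(c[o].reshape(-1,1),cv2.COLORMAP_JET)[:,0]
for kk,cc in zip(k,c): cv2.circle(im,(int(300+kk[0]*S),int(300-kk[1]*S)),2,cc.tolist(),-1)
for i in(-100,-50,0,50,100):cv2.putText(im,str(i),(int(300+i*2.5),598),0,.4,(255,255,255));cv2.putText(im,str(i),(0,int(300-i*2.5)),0,.4,(255,255,255))
cv2.imwrite('pics/box4.png',im)
E
```

```text
[0.58750832 0.07306342 0.34220383] [ 0.42647926  0.27066958 -0.52798355  1.39570264 -0.2116562   1.54597838
  0.10605711]
0.18 119 0.1169
0.2 246 0.1169
0.22 248 0.1168
0.24 268 0.1168
0.26 278 0.1167
0.28 220 0.112
```

View pics/box4.png

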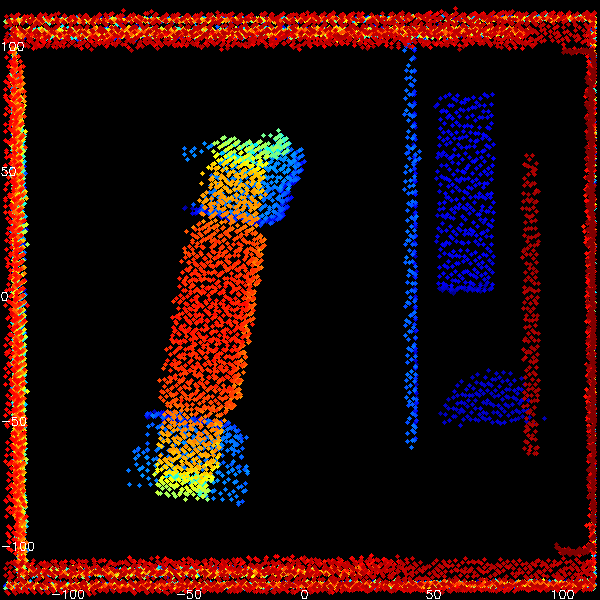

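View pics/s4.png

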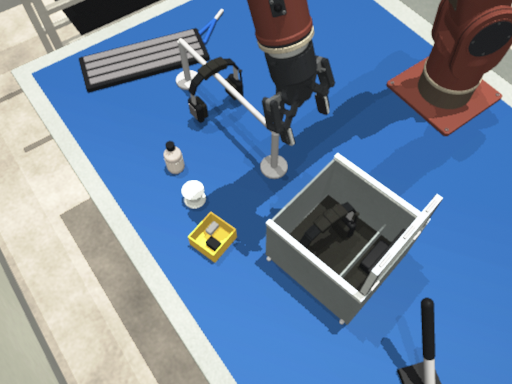

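```bash
python3 - <<'E'
from h import *
A=np.concatenate([np.load('pics/s4w.npy').reshape(-1,3),np.load('pics/d4w.npy').reshape(-1,3)])
q=A-C;b=np.stack([q@EX,q@EY,A[:,2]],-1)
m=(b[:,0]>-.09)&(b[:,0]<.02)&(abs(b[:,1])<.09)&(b[:,2]>.135)&(b[:,2]<.17)
k=b[m];(c,sz,an)=cv2.minAreaRect(k[k[:,2]>.148][:,:2].astype(np.float32)*1000);print('crown rect',c,sz,an,'z',np.percentile(k[:,2],[50,90,98]))
pts=cv2.boxPoints((c,sz,an));print(pts)
w=k[:,:2].mean(0);u,s,vt=np.linalg.svd(k[:,:2]-w);print(w,vt[0],np.degrees(np.arctan2(vt[0,1],vt[0,0])))
# rail
for nm,f in(('scene','s0w'),('side','d0w')):
  P=np.load(f'pics/{f}.npy').reshape(-1,3)
  m=(P[:,0]>.5)&(P[:,0]<.62)&(P[:,1]>-.45)&(P[:,1]<-.08)&(P[:,2]>.135)&(P[:,2]<.165)&~((P[:,1]>-.36)&(P[:,1]<-.25))
  k=P[m];print(nm,len(k),np.polyfit(k[:,1],k[:,0],1),k[:,1].min(),k[:,1].max(),np.percentile(k[:,2],[50,95]))
  m=(P[:,0]>.45)&(P[:,0]<.65)&(P[:,1]>-.40)&(P[:,1]<-.2)&(P[:,2]>.166)&(P[:,2]<.2);k=P[m]
  print('other',len(k),k.mean(0) if len(k) else '',k.min(0),k.max(0))
E
```

```text
crown rect (-35.23402404785156, -8.628135681152344) (75.4149398803711, 32.65554428100586) 79.82705688476562 z [0.15097042 0.15576384 0.15752626]
[[-57.964996 -42.859   ]
 [-25.82283  -48.626617]
 [-12.503052  25.60273 ]
 [-44.645218  31.370346]]
[-0.03347557 -0.00780711] [-0.17403827 -0.98473889] -100.02269612572596
scene 536 [-0.05102966  0.53780967] -0.44893575869652697 -0.08019691271912206 [0.15374807 0.1573113 ]
other 298 [ 0.55419868 -0.31415789  0.17232996] [ 0.51547181 -0.33386402  0.16603217] [ 0.58929605 -0.29907879  0.17888693]
side 346 [-0.05068131  0.53243905] -0.4498089596449261 -0.08075043837093027 [0.15128691 0.15429085]
other 167 [ 0.54821037 -0.31221646  0.16997031] [ 0.51481822 -0.32975394  0.1661047 ] [ 0.58606042 -0.29674753  0.17505104]
```

```bash
python3 - <<'E'
from h import *
R=R_from(np.array([1,.009,0]),-Z)
g=np.array([.5795,.1636,0])
go(g+[0,0,.26],R)
E
```

```text
tr [0.142, 0.023, 0.269] rot [-0.203, -0.169, 1.152]
```

Call:
move_arm(
  motion=[
    {"delta_rot": [-0.101,-0.085,0.576],"translation": [0.142,0.023,0.1],"claw": 1},
    {"delta_rot": [-0.101,-0.085,0.576],"translation": [0.142,0.023,0.1],"claw": 1},
    {"delta_rot": [-0.101,-0.085,0.576],"translation": [0.142,0.023,0.1],"claw": 1},
    {"delta_rot": [-0.101,-0.085,0.576],"translation": [0.142,0.023,0.1],"claw": 1},
    {"delta_rot": [-0.101,-0.085,0.576],"translation": [0.142,0.023,0.1],"claw": 1},
    {"delta_rot": [-0.101,-0.085,0.576],"translation": [0.142,0.023,0.1],"claw": 1},
  ],
)

```text
time_s: 8.35
tcp_pos: [0.5839, 0.1413, 0.3241]
ee_rot: [-0.074, 0.901, 0.423, 0.061]
force: [0.6, 0.5, -1.0]
width: 0.0854
grip_force: 0.0
```

```bash
python3 - <<'E'
from h import *
R=R_from(np.array([1,.009,0]),-Z)
g=np.array([.5795,.1636,0])
print(readout.read_state()['tcp_pos'])
go(g+[0,0,.26],R)
E
```

```text
[0.58385815 0.14128873 0.32413434]
tr [0.008, -0.031, 0.167] rot [-0.101, -0.084, 0.577]
```

Call:
move_arm(
  motion=[
    {"delta_rot": [-0.101,-0.084,0.577],"translation": [0.008,-0.031,0.167],"claw": 1},
    {"delta_rot": [-0.101,-0.084,0.577],"translation": [0.008,-0.031,0.167],"claw": 1},
    {"delta_rot": [-0.101,-0.084,0.577],"translation": [0.008,-0.031,0.167],"claw": 1},
    {"delta_rot": [-0.101,-0.084,0.577],"translation": [0.008,-0.031,0.167],"claw": 1},
    {"delta_rot": [-0.101,-0.084,0.577],"translation": [0.008,-0.031,0.167],"claw": 1},
    {"delta_rot": [-0.101,-0.084,0.577],"translation": [0.008,-0.031,0.167],"claw": 1},
    {"delta_rot": [-0.101,-0.084,0.577],"translation": [0.008,-0.031,0.167],"claw": 1},
  ],
)

```text
time_s: 9.22
tcp_pos: [0.5804, 0.162, 0.2602]
ee_rot: [-0.0, 1.0, 0.005, 0.0]
force: [-0.5, 0.0, 0.8]
width: 0.0856
grip_force: 0.0
```

```bash
python3 - <<'E'
from h import *
R=R_from(np.array([1,.009,0]),-Z)
g=np.array([.5795,.1636,0])
s,im,d=snap('wrist','w5');print(s['tcp_pos'],s['joint_positions'])
m=viewer.camera_model('wrist');K=np.array(m['K']);H=np.array(m['hand_eye'])
v,u=np.mgrid[:384,:512];c=np.stack([(u-K[0,2])/K[0,0]*d,(v-K[1,2])/K[1,1]*d,d],-1)
W=rot(s).apply((c@H[:3,:3].T+H[:3,3]).reshape(-1,3))+s['tcp_pos']
k=W[(W[:,2]>.146)&(W[:,2]<.165)&(abs(W[:,0]-.58)<.06)&(abs(W[:,1]-.164)<.05)&(d.ravel()>0)]
print(len(k),k[:,2].max() if len(k) else 0)
if len(k): print(cv2.minAreaRect((k[:,:2]*1000).astype(np.float32)),np.percentile(k,[2,98],axis=0))
go(g+[0,0,.16],R);go(g+[0,0,.138],R)
E
```

```text
[0.58035593 0.16196927 0.26022285] [-0.00500108  0.25274775 -0.41215765  1.52588826  0.10152001  1.38343751
 -1.98532749]
3138 0.15741289734295433
((580.359619140625, 162.5374298095703), (72.81436920166016, 29.754880905151367), 1.3771089315414429) [[0.54646321 0.14837907 0.14802136]
 [0.61576819 0.17689444 0.15663676]]
tr [-0.002, -0.004, 0.251] rot [-0.0, -0.001, -0.0]
tr [-0.002, -0.004, 0.306] rot [-0.0, -0.001, -0.0]
```

View pics/w5.png

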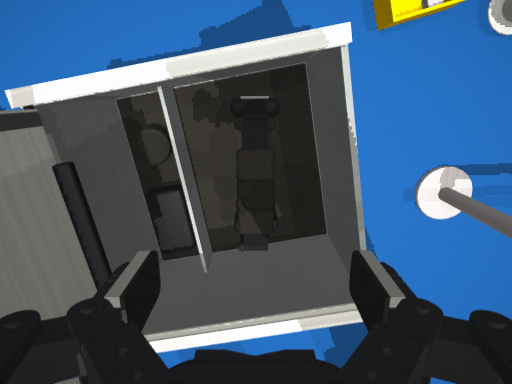

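Call:
move_arm(
  motion=[
    {"delta_rot": [0,0,0],"translation": [0,-0.001,0.1],"claw": 1},
    {"delta_rot": [0,0,0],"translation": [0,-0.001,0.2],"claw": 1},
    {"delta_rot": [0,0,0],"translation": [0,-0.001,0.27],"claw": 1},
    {"delta_rot": [0,0,0],"translation": [0,-0.001,0.305],"claw": 1},
    {"delta_rot": [0,0,0],"translation": [0,-0.001,0.305],"claw": 1},
    {"delta_rot": [0,0,0],"translation": [0,-0.001,0.305],"claw": 0},
    {"delta_rot": [0,0,0],"translation": [0,-0.001,0.305],"claw": -1},
    {"delta_rot": [0,0,0],"translation": [0,-0.001,0.305],"claw": -1},
    {"delta_rot": [0,0,0],"translation": [0,-0.001,0.305],"claw": -1},
    {"delta_rot": [0,0,0],"translation": [0,-0.001,0.305],"claw": -1},
    {"delta_rot": [0,0,0],"translation": [0,-0.001,0.305],"claw": -1},
    {"delta_rot": [0,0,0],"translation": [0,-0.001,0.305],"claw": -1},
  ],
  squeeze=40,
)

```text
time_s: 10.78
tcp_pos: [0.5811, 0.1626, 0.1395]
ee_rot: [-0.0, 1.0, 0.003, 0.001]
force: [-0.4, -1.0, 6.1]
width: 0.0291
grip_force: 40.9
```

Call:
move_arm(
  motion=[
    {"delta_rot": [0,0,0],"translation": [0,0,-0.03],"claw": -1},
    {"delta_rot": [0,0,0],"translation": [0,0,-0.1],"claw": -1},
    {"delta_rot": [0,0,0],"translation": [0,0,-0.2],"claw": -1},
    {"delta_rot": [0,0,0],"translation": [0,0,-0.3],"claw": -1},
    {"delta_rot": [0,0,0],"translation": [0,0,-0.4],"claw": -1},
    {"delta_rot": [0,0,0],"translation": [0,0,-0.48],"claw": -1},
    {"delta_rot": [0,0,0],"translation": [0,0,-0.5],"claw": -1},
    {"delta_rot": [0,0,0],"translation": [0,0,-0.5],"claw": -1},
    {"delta_rot": [0,0,0],"translation": [0,0,-0.5],"claw": -1},
  ],
)

```text
time_s: 11.9
tcp_pos: [0.5799, 0.1622, 0.3369]
ee_rot: [0.0, 1.0, 0.003, -0.001]
force: [-0.4, -0.9, -3.5]
width: 0.0294
grip_force: 40.0
```

```bash
python3 - <<'E'
from h import *
s,im,d=snap('side','d6')
cv2.imwrite('pics/d6c.png',im[50:350,60:460,::-1])
print(s['tcp_pos'],s['width'],s['grip_force'],s['force'],s['joint_positions'])
W=cloud('side',d).reshape(-1,3);t=s['tcp_pos']
k=W[(abs(W[:,0]-t[0])<.09)&(abs(W[:,1]-t[1])<.05)&(W[:,2]>.19)&(W[:,2]<.34)]
print('low z',np.percentile(k[:,2],[0,1,5]))
R=R_from(np.array([1,.05,0]),-Z)
for z in(.34,.30,.288):go(np.array([.5437,-.17,z]),R)
E
```

```text
[0.5798898  0.16221125 0.33685554] 0.02942606450254987 40.00889353308594 [-0.39090333 -0.90145007 -3.47141169] [-0.01120984  0.2332392  -0.4122867   1.39458598  0.09266532  1.53448983
 -1.98242385]
low z [0.20251133 0.20786491 0.21325309]
tr [-0.095, 0.83, -0.007] rot [0.0, 0.001, -0.03]
tr [-0.095, 0.83, 0.093] rot [0.0, 0.001, -0.03]
tr [-0.095, 0.83, 0.123] rot [0.0, 0.001, -0.03]
```

View pics/d6c.png

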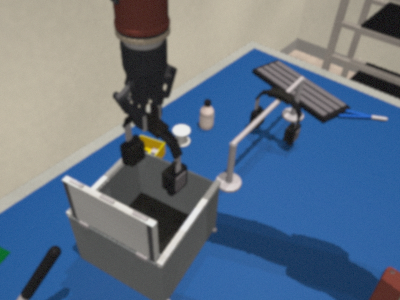

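Call:
move_arm(
  motion=[
    {"delta_rot": [0,0,0],"translation": [0,0.04,-0.01],"claw": -1},
    {"delta_rot": [0,0,0],"translation": [-0.01,0.12,-0.01],"claw": -1},
    {"delta_rot": [0,0,-0.01],"translation": [-0.03,0.22,-0.01],"claw": -1},
    {"delta_rot": [0,0,-0.02],"translation": [-0.04,0.32,-0.01],"claw": -1},
    {"delta_rot": [0,0,-0.03],"translation": [-0.05,0.42,-0.01],"claw": -1},
    {"delta_rot": [0,0,-0.03],"translation": [-0.06,0.52,-0.01],"claw": -1},
    {"delta_rot": [0,0,-0.03],"translation": [-0.07,0.62,-0.01],"claw": -1},
    {"delta_rot": [0,0,-0.03],"translation": [-0.08,0.71,-0.01],"claw": -1},
    {"delta_rot": [0,0,-0.03],"translation": [-0.09,0.78,-0.01],"claw": -1},
    {"delta_rot": [0,0,-0.03],"translation": [-0.095,0.82,-0.01],"claw": -1},
    {"delta_rot": [0,0,-0.03],"translation": [-0.095,0.83,-0.01],"claw": -1},
    {"delta_rot": [0,0,-0.03],"translation": [-0.095,0.83,-0.01],"claw": -1},
    {"delta_rot": [0,0,-0.03],"translation": [-0.095,0.83,-0.01],"claw": -1},
  ],
)

```text
time_s: 13.58
tcp_pos: [0.5445, -0.1684, 0.3426]
ee_rot: [-0.0, 1.0, 0.026, 0.001]
force: [0.5, -0.0, -2.6]
width: 0.0289
grip_force: 40.0
```

```bash
python3 - <<'E'
from h import *
s,im,d=snap('side','d7');_,a,e=snap('scene','s7')
cv2.imwrite('pics/c7.png',np.hstack([im[40:340,200:500,::-1],a[0:300,100:400,::-1]]))
print(s['tcp_pos'],s['width'],s['grip_force'],s['force'])
R=R_from(np.array([1,.05,0]),-Z)
for z in(.30,.293,.288,.284):go(np.array([.5437,-.17,z]),R)
for n,dd in(('side',d),('scene',e)):
  W=cloud(n,dd).reshape(-1,3)
  for y0,y1 in((-.14,-.09),(-.28,-.2)):
    k=W[(abs(W[:,0]-.5437)<.03)&(W[:,1]>y0)&(W[:,1]<y1)&(W[:,2]>.135)&(W[:,2]<.165)]
    if len(k):print(n,len(k),k.mean(0),np.percentile(k[:,2],98),np.percentile(k[:,0],[5,95]))
  k=W[(abs(W[:,0]-.5437)<.1)&(W[:,1]>-.21)&(W[:,1]<-.13)&(W[:,2]>.18)&(W[:,2]<.26)]
  print(np.percentile(k,[1,99],axis=0))
E
```

```text
[ 0.54450168 -0.16837518  0.34258802] 0.0288754686551694 40.00417009141529 [ 0.52774551 -0.00917326 -2.58689002]
tr [-0.002, 0.003, 0.107] rot [-0.0, -0.001, 0.001]
tr [-0.002, 0.003, 0.124] rot [-0.0, -0.001, 0.001]
tr [-0.002, 0.003, 0.137] rot [-0.0, -0.001, 0.001]
tr [-0.002, 0.003, 0.147] rot [-0.0, -0.001, 0.001]
side 82 [ 0.53818597 -0.11455839  0.1508346 ] 0.15422604585931618 [0.53317364 0.54517649]
side 67 [ 0.54411808 -0.22394011  0.15057239] 0.153909880568073 [0.53885858 0.55085975]
[[ 0.4647864  -0.18605924  0.21029576]
 [ 0.61119768 -0.13754882  0.25980324]]
scene 117 [ 0.54358953 -0.11409388  0.15329625] 0.15806897545740767 [0.53648601 0.54886196]
scene 7 [ 0.5447726  -0.20448097  0.15455279] 0.1570077554499352 [0.54257829 0.54632965]
[[ 0.46995214 -0.1911745   0.21374654]
 [ 0.61928697 -0.13926237  0.25970091]]
```

View pics/c7.png

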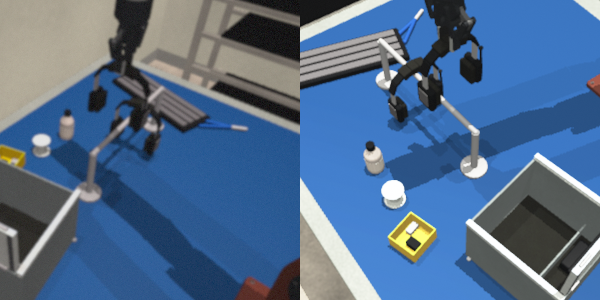

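Call:
move_arm(
  motion=[
    {"delta_rot": [0,0,0],"translation": [-0.002,0.003,0.03],"claw": -1},
    {"delta_rot": [0,0,0],"translation": [-0.002,0.003,0.07],"claw": -1},
    {"delta_rot": [0,0,0],"translation": [-0.002,0.003,0.1],"claw": -1},
    {"delta_rot": [0,0,0],"translation": [-0.002,0.003,0.117],"claw": -1},
    {"delta_rot": [0,0,0],"translation": [-0.002,0.003,0.125],"claw": -1},
    {"delta_rot": [0,0,0],"translation": [-0.002,0.003,0.125],"claw": -1},
  ],
)

```text
time_s: 14.42
tcp_pos: [0.5436, -0.171, 0.2926]
ee_rot: [-0.0, 1.0, 0.025, 0.001]
force: [-0.2, 0.3, -2.3]
width: 0.0291
grip_force: 40.0
```

Call:
move_arm(
  motion=[
    {"delta_rot": [0,0,0],"translation": [0,0,0.004],"claw": -1},
    {"delta_rot": [0,0,0],"translation": [0,0,0.007],"claw": -1},
    {"delta_rot": [0,0,0],"translation": [0,0,0.01],"claw": -1},
    {"delta_rot": [0,0,0],"translation": [0,0,0.01],"claw": -1},
  ],
)

```text
time_s: 14.92
tcp_pos: [0.5435, -0.1709, 0.2885]
ee_rot: [-0.0, 1.0, 0.025, 0.0]
force: [0.1, -0.2, -2.5]
width: 0.0293
grip_force: 40.0
```

Call:
move_arm(
  motion=[
    {"delta_rot": [0,0,0],"translation": [0,0,0.003],"claw": -1},
    {"delta_rot": [0,0,0],"translation": [0,0,0.005],"claw": -1},
    {"delta_rot": [0,0,0],"translation": [0,0,0.005],"claw": -1},
  ],
)

```text
time_s: 15.3
tcp_pos: [0.5435, -0.1709, 0.2865]
ee_rot: [-0.0, 1.0, 0.025, 0.0]
force: [0.2, -0.3, -2.1]
width: 0.0291
grip_force: 40.0
```

Call:
move_arm(
  motion=[
    {"delta_rot": [0,0,0],"translation": [0,0,0.003],"claw": -1},
    {"delta_rot": [0,0,0],"translation": [0,0,0.005],"claw": -1},
    {"delta_rot": [0,0,0],"translation": [0,0,0.005],"claw": -1},
  ],
)

```text
time_s: 15.68
tcp_pos: [0.5435, -0.1709, 0.2844]
ee_rot: [-0.0, 1.0, 0.025, 0.0]
force: [-0.5, 0.5, -2.2]
width: 0.0292
grip_force: 40.0
```

Call:
move_arm(
  motion=[
    {"delta_rot": [0,0,0],"translation": [0,0,0.003],"claw": -1},
    {"delta_rot": [0,0,0],"translation": [0,0,0.005],"claw": -1},
    {"delta_rot": [0,0,0],"translation": [0,0,0.005],"claw": -1},
  ],
)

```text
time_s: 16.05
tcp_pos: [0.5435, -0.1709, 0.2825]
ee_rot: [-0.0, 1.0, 0.025, 0.0]
force: [0.1, 0.9, -1.4]
width: 0.0292
grip_force: 40.0
```

```bash
python3 - <<'E'
from h import *
s,im,d=snap('side','d8');_,a,e=snap('scene','s8')
print(s['tcp_pos'],s['force'])
for n,dd in(('side',d),('scene',e)):
  W=cloud(n,dd).reshape(-1,3)
  # cushion: end parts and cups
  k=W[(abs(W[:,0]-.5437)<.09)&(abs(W[:,1]+.17)<.03)&(W[:,2]>.005)&(W[:,2]<.1)];print(n,len(k),np.percentile(k[:,2],[0.5,2,98]))
  for x0 in(-.03,.0,.03):
    k=W[(abs(W[:,0]-.5437-x0)<.008)&(abs(W[:,1]+.17)<.016)&(W[:,2]>.1)&(W[:,2]<.185)]
    if len(k):print(x0,len(k),np.percentile(k[:,2],[2,50,98]))
E
```

```text
[ 0.54349079 -0.1709388   0.28246625] [ 0.10629769  0.92681629 -1.36890932]Traceback (most recent call last):
  File "<stdin>", line 7, in <module>
    return _quantile_unchecked(
        a, q, axis, out, overwrite_input, method, keepdims, weights)
    return _ureduce(a,
                    func=_quantile_ureduce_func,
    ...<5 lines>...
                    overwrite_input=overwrite_input,
                    method=method)
    r = func(a, **kwargs)
    result = _quantile(arr,
                       quantiles=q,
    ...<2 lines>...
                       out=out,
                       weights=wgt)
    slices_having_nans = np.isnan(arr[-1, ...])
                                  ~~~^^^^^^^^^
IndexError: index -1 is out of bounds for axis 0 with size 0
```

Call:
move_arm(
  motion=[
    {"delta_rot": [0,0,0],"translation": [0,0,0.03],"claw": -1},
    {"delta_rot": [0,0,0],"translation": [0,0,0.08],"claw": -1},
    {"delta_rot": [0,0,0],"translation": [0,0,0.14],"claw": -1},
    {"delta_rot": [0,0,0],"translation": [0,0,0.2],"claw": -1},
    {"delta_rot": [0,0,0],"translation": [0,0,0.25],"claw": -1},
    {"delta_rot": [0,0,0],"translation": [0,0,0.28],"claw": -1},
    {"delta_rot": [0,0,0],"translation": [0,0,0.295],"claw": -1},
    {"delta_rot": [0,0,0],"translation": [0,0,0.295],"claw": -1},
  ],
)

```text
time_s: 17.15
tcp_pos: [0.5436, -0.1709, 0.1645]
ee_rot: [-0.0, 1.0, 0.025, 0.0]
force: [-1.1, 0.8, -2.6]
width: 0.0291
grip_force: 40.0
```

```bash
python3 - <<'E'
from h import *
s,im,d=snap('side','d9');_,a,e=snap('scene','s9')
print(s['tcp_pos'],s['force'])
cv2.imwrite('pics/c9.png',np.hstack([cv2.resize(im[100:250,270:420,::-1],(400,400)),cv2.resize(a[20:170,150:300,::-1],(400,400))]))
E
```

```text
[ 0.54363319 -0.17093064  0.16450467] [-1.12521139  0.83368373 -2.55616663]
```

View pics/c9.png

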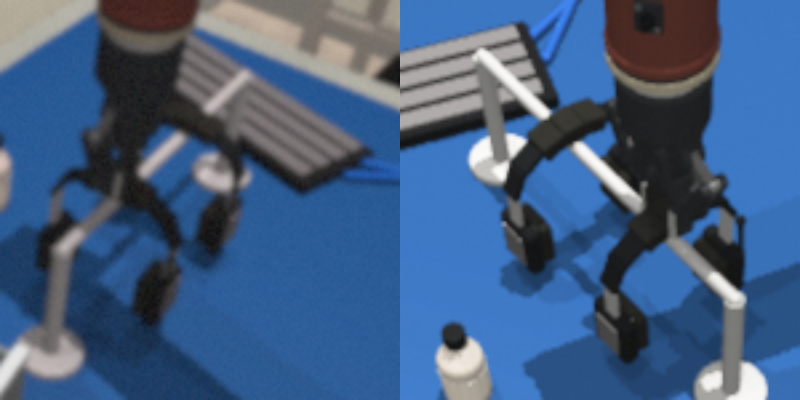

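The headset straddles the bar (right half at (665,225)), a few mm above it; it's my ninth picture. Lower to contact.

Call:
move_arm(
  motion=[
    {"delta_rot": [0,0,0],"translation": [0,0,0.005],"claw": -1},
    {"delta_rot": [0,0,0],"translation": [0,0,0.01],"claw": -1},
    {"delta_rot": [0,0,0],"translation": [0,0,0.01],"claw": -1},
  ],
)

```text
time_s: 17.62
tcp_pos: [0.5436, -0.1709, 0.1604]
ee_rot: [-0.0, 1.0, 0.025, 0.0]
force: [1.0, 0.1, -3.0]
width: 0.029
grip_force: 40.0
```

Call:
move_arm(
  motion=[
    {"delta_rot": [0,0,0],"translation": [0,0,0.003],"claw": -1},
    {"delta_rot": [0,0,0],"translation": [0,0,0.003],"claw": -1},
  ],
)

```text
time_s: 17.88
tcp_pos: [0.5436, -0.1709, 0.1592]
ee_rot: [-0.0, 1.0, 0.025, 0.0]
force: [-0.2, -0.2, -0.8]
width: 0.0292
grip_force: 40.0
```

Call:
move_arm(
  motion=[
    {"delta_rot": [0,0,0],"translation": [0,0,0.003],"claw": -1},
    {"delta_rot": [0,0,0],"translation": [0,0,0.003],"claw": -1},
  ],
)

```text
time_s: 18.12
tcp_pos: [0.5438, -0.1709, 0.1584]
ee_rot: [-0.0, 1.0, 0.025, 0.001]
force: [-1.2, -0.1, 0.6]
width: 0.0287
grip_force: 40.2
```

Call:
move_arm(
  motion=[
    {"delta_rot": [0,0,0],"translation": [0,0,0.002],"claw": -1},
    {"delta_rot": [0,0,0],"translation": [0,0,0.002],"claw": -1},
  ],
)

```text
time_s: 18.38
tcp_pos: [0.5438, -0.1709, 0.1582]
ee_rot: [0.0, 1.0, 0.025, 0.001]
force: [-2.9, 0.5, 6.7]
width: 0.0289
grip_force: 41.1
```

Call:
move_arm(
  motion=[
    {"delta_rot": [0,0,0],"translation": [0,0,0],"claw": -0.3},
    {"delta_rot": [0,0,0],"translation": [0,0,0],"claw": -0.2},
    {"delta_rot": [0,0,0],"translation": [0,0,0],"claw": -0.1},
    {"delta_rot": [0,0,0],"translation": [0,0,0],"claw": 0.1},
    {"delta_rot": [0,0,0],"translation": [0,0,0],"claw": 0.5},
    {"delta_rot": [0,0,0],"translation": [0,0,0],"claw": 0.5},
  ],
)

```text
time_s: 19.12
tcp_pos: [0.5436, -0.1709, 0.1573]
ee_rot: [-0.0, 1.0, 0.025, 0.0]
force: [-0.1, 0.1, -0.1]
width: 0.0642
grip_force: 0.0
```

```bash
python3 - <<'E'
from h import *
s,im,d=snap('side','d10');_,a,e=snap('scene','s10')
print(s['tcp_pos'],s['width'],s['force'],s['grip_force'])
for n,dd in(('side',d),('scene',e)):
  W=cloud(n,dd).reshape(-1,3)
  for sg in(1,-1):
    k=W[(abs(W[:,0]-.5437-sg*.06)<.03)&(abs(W[:,1]+.17)<.035)&(W[:,2]>.012)&(W[:,2]<.075)]
    if len(k):print(n,sg,len(k),np.round(np.percentile(k,[2,50,98],axis=0),3).tolist())
E
```

```text
[ 0.54364128 -0.17088071  0.15729367] 0.0642304639435734 [-0.14449907  0.07189326 -0.10121549] 0.0
side 1 99 [[0.586, -0.18, 0.029], [0.6, -0.142, 0.053], [0.614, -0.139, 0.075]]
side -1 254 [[0.466, -0.19, 0.027], [0.478, -0.154, 0.059], [0.499, -0.147, 0.075]]
scene 1 201 [[0.588, -0.186, 0.032], [0.615, -0.149, 0.056], [0.621, -0.142, 0.075]]
scene -1 105 [[0.471, -0.189, 0.032], [0.487, -0.156, 0.051], [0.503, -0.149, 0.075]]
```

Released and hanging level; retreat straight up and check.

Call:
move_arm(
  motion=[
    {"delta_rot": [0,0,0],"translation": [0,0,-0.03],"claw": 0.6},
    {"delta_rot": [0,0,0],"translation": [0,0,-0.1],"claw": 0.6},
    {"delta_rot": [0,0,0],"translation": [0,0,-0.2],"claw": 0.6},
    {"delta_rot": [0,0,0],"translation": [0,0,-0.32],"claw": 0.6},
    {"delta_rot": [0,0,0],"translation": [0,0,-0.45],"claw": 0.6},
    {"delta_rot": [0,0,0],"translation": [0,0,-0.5],"claw": 0.6},
    {"delta_rot": [0,0,0],"translation": [0,0,-0.5],"claw": 0.6},
    {"delta_rot": [0,0,0],"translation": [0,0,-0.5],"claw": 0.6},
  ],
)

```text
time_s: 20.23
tcp_pos: [0.5431, -0.1709, 0.3563]
ee_rot: [-0.0, 1.0, 0.025, -0.0]
force: [0.2, -0.1, -0.5]
width: 0.0685
grip_force: 0.0
```

```bash
python3 - <<'E'
from h import *
s,im,d=snap('side','d11');_,a,e=snap('scene','s11')
print(s['tcp_pos'],s['force'])
W=cloud('side',d).reshape(-1,3);k=W[(abs(W[:,0]-.5437)<.04)&(abs(W[:,1]+.17)<.025)&(W[:,2]>.16)&(W[:,2]<.2)];print(len(k),k.mean(0),np.percentile(k[:,2],98))
q=W-C;b=np.stack([q@EX,q@EY,W[:,2]],-1)
for z in(.19,.26):
  t=b[(abs(b[:,1])<.09)&(b[:,0]>.11)&(b[:,0]<.13)&(abs(b[:,2]-z)<.005)];print(z,np.median(t[:,0]))
cv2.imwrite('pics/c11.png',np.hstack([im[70:370,100:450,::-1],a[0:300,100:450,::-1]]))
E
```

```text
[ 0.54305697 -0.17087585  0.35632491] [ 0.21810857 -0.09143133 -0.47192846]
271 [ 0.53788118 -0.16461509  0.16863932] 0.17419033557636987
0.19 0.11701425629696391
0.26 0.11687132236064654
```

View pics/c11.png

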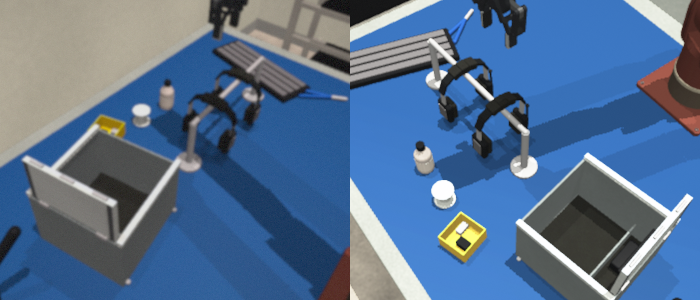

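The picture shows both headsets astride the bar (right half, new one at (500,120)), the cover upright, the bystanders in place and the gripper clear.

```bash
python3 -c "
from rig import manip
print(manip.sign_off())"
```

```text
the job is handed in; nothing more can be done
None
```

The job is handed in: the last pictures show the cover folded upright, the spare headset hanging astride the rail, the other headset and bystanders in place, and the arm clear; `sign_off` returned no verdict.

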